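# Pack the sanding and finishing caddy

### The arm

A 7-joint arm with a two-finger parallel gripper is mounted at the origin on a cart in front of the work surface, level with it; the furniture and walls round the work are solid. World frame = base frame: x ahead of the robot, y to its left, z up, the work surface at z = 0. Lengths are in m, angles in rad, forces in N, time in s.
With the tool pointing down it reaches from about 0.425 to 0.95 m from the base axis. Payload 4.7 kg.
Tool frame: the origin (TCP) lies on the centre line of the jaws, within the pads' length; the fingertips stand 8 mm ahead of it and the grasp point (between the pads) lies 11 mm behind it; z points along the fingers, y is the line along which they close (so a half turn about z gives the same grasp; the last joint's range is limited). The gripper opens to 87 mm and grips with 3 to 60 N. Pads are 19 mm wide; open, the fingers measure 117 mm over their backs; the gripper's body (75 mm by 190 mm) begins 51 mm behind the grasp point.
Start: joints at [-1.136, 0.469, -0.049, 1.532, 0.024, 1.141, -0.082], TCP at [0.302, 0.604, 0.231] pointing down, gripper open.
Joint ranges: [-2.59, 2.59], [-0.33, 1.99], [-1.39, 1.29], [0.1, 2.45], [-1.04, 4.18], [0.21, 1.99], [-2.66, 2.66]. Speed limits (rad/s): [2.57, 2.57, 3.14, 3.14, 3.14, 3.14, 3.14].

### API

Orientations are given as a unit quaternion [w, x, y, z].
In Python, from plant import robot, read_camera, camera_info, job_done, spotter gives the robot as it stands. The module is installed in compiled form; this text tells all that it offers.
- The arm moves only by the tool play_rows, never from a script. Its argument "motion" is text: rows parted by semicolons, each of 6 numbers parted by spaces: the shift along the tool's x, y, z in m, then the turn, a rotation vector about the tool's x, y, z in degrees. A call has 1 to 20 rows; each row shifts and turns the commanded pose from where the row before left it, along the tool's axes as they then stand; what a row does not reach is not made up. A row lasts 1/10 s, in which the tool goes at most 50 mm and 8.59 degrees, less where a joint would pass 70% of its speed; a pose out of reach is approached as far as the arm can. A call is refused whole if a number of a shift passes 0.05 or a number of a turn 8.59, either way. A call with a gripper value outside its range is refused whole. "claw" is the finger opening in m, from 0 to 0.087, set as the call begins (left out, the last holds). The fingers move at their own pace and stop on an object; "grip_force" is the grip in N (left out, the last holds). Time passes only in rows, so rows that do not move let the fingers close. It gives the time, the measured TCP pose, the force, the opening and the grip force at its end, in the units of the state.
- robot.observe(): the state, without advancing time (a new reading comes with each control period).
- read_camera(name): name is "side" or "top"; returns the picture (384x512x3 uint8, blue, green, red); there is no depth.
- camera_info(name): a dict with "intrinsics" (3x3 intrinsics, pixels), "R" (3x3) and "t" (3): a world point X has camera coordinates R X + t. Camera axes: x right, y down, z forward; pixel columns grow to the right and rows downward; lengths in m; the calibration is good to about 2 mm. A picture is of the moment at which its call begins. camera_info takes no time and is no camera call.
- job_done(): hands the job in; it is judged then, once.
Trained networks look in the newest picture that a camera, given by its name, has taken for a name from the list of things; names that differ only in an ending like _2 or _b are one class to them, and where a whole thing is asked for, a point or a joint stands for the part that bears it (a point fixed in the world has none). Each returns a list of dicts, best first, with "p" (0 to 1); they miss things now and then, are a little off and sometimes report something else, mostly with a low value. They report only what shows in the picture. A call takes as long as a camera call. They do not tell look-alikes from the thing itself.
- spotter.spot_in(camera, thing): "extent" ([centre column, centre row, width, height] as shares, 0 to 1, of the picture: columns of its width, rows of its height, round what is visible of it).
- spotter.outline_of(camera, thing): "pixels" (384x512 bool, what is visible of it) and "extent" ([centre column, centre row, width, height] as shares, 0 to 1, of the picture: columns of its width, rows of its height, round what is visible of it).
The state is a dict: "t": time; "q": joint angles; "dq": joint speeds; "joint_efforts": joint torques, N m; "ee_pos": TCP position; "ee_rot": TCP orientation; "force": force on the tool from outside, world axes, zero at the start; "ft_torque": the same for the moment, N m; "gripper_width": finger opening in m; "gripper_force": force on a finger pad.
Only numpy, scipy, OpenCV 4.12 (cv2) and the standard library are available. Lean on these libraries where they do the work, as an engineer would, in place of code of your own. Each camera call takes 0.05 s, during which the arm holds its last target. There are 200 camera calls.

### The job

Pack the finishing kit into the wooden caddy, each thing set right down into the recess cut to its shape: the full-length sanding stick in the long slot, the sanding pad in the oblong recess, the small pump-spray bottle upright in the small round recess and the white jar upright in the large round one. Leave the two look-alikes, the bigger screw-capped bottle and the broken-off short end of a sanding stick, where they are, and let go of everything.

Things in the scene. Friction and masses are not known exactly. Their poses are not given: they have to be found in the camera images.
- stick_centre (a point): Full-length sanding stick, a straight black bar 18 mm wide (its x), 130 mm long (its y), 10 mm thick, lying flat on the bench or the 2 mm cutting mat. To be packed; this point is its centre, 5 mm above its underside.
- pad_centre (a point): Dark grey foam sanding pad, 38 mm (its x) by 52 mm (its y), 13 mm thick (firm up to 11 mm), lying flat on the bench or the 2 mm cutting mat. To be packed; this point is its centre, 6.5 mm above its underside.
- spray_centre (a point): Small dark pump-spray bottle with a white pump head, standing upright, 37 mm across, 129 mm high; the straight body is firm from its foot to 94 mm up, the head above it is 21 mm across. To be packed; best gripped about 80 mm above its foot. This point is its centre, 64.5 mm above its foot.
- jar_centre (a point): White plastic jar with its lid on (fixed), standing upright on the bench or the mat, 58 mm across, 54 mm high. To be packed; this point is its centre, 27 mm above its foot.
- big_bottle_centre (a point): Look-alike, to be left alone: bigger bottle with a dark label and a white screw cap, standing upright, 51 mm across, 166 mm high. This point is its centre, 83 mm above its foot.
- stub_centre (a point): Look-alike, to be left alone: short broken-off end of a sanding stick, black, 18 mm wide (its x), about 57 mm long (its y), 10 mm thick, lying flat. This point is near its middle, 5 mm above its underside.
- bay_stick_floor (a point): Insert with the long slot for the sanding stick: 142 mm (x) by 32 mm (y), 5 mm deep; equally deep finger notch across it. One of four fixed plywood inserts (154 x 84 mm) side by side in the caddy, two by two, order varies; top 18 mm, recess floor 13 mm above the bench; caddy walls 21 mm, end boards 34 mm high. Point: centre of the recess floor, x along the insert.
- bay_pad_floor (a point): Insert with the oblong recess for the sanding pad: 64 mm (x, takes the pad's 52 mm side) by 50 mm (y), 5 mm deep; equally deep finger notch across it. One of four fixed plywood inserts (154 x 84 mm) side by side in the caddy, two by two, order varies; top 18 mm, recess floor 13 mm above the bench; caddy walls 21 mm, end boards 34 mm high. Point: centre of the recess floor, x along the insert.
- bay_bottle_floor (a point): Insert with the small round recess for the spray bottle: 52 mm across, 5 mm deep. One of four fixed plywood inserts (154 x 84 mm) side by side in the caddy, two by two, order varies; top 18 mm, recess floor 13 mm above the bench; caddy walls 21 mm, end boards 34 mm high. Point: centre of the recess floor, x along the insert.
- bay_jar_floor (a point): Insert with the large round recess for the white jar: 73 mm across, 5 mm deep. One of four fixed plywood inserts (154 x 84 mm) side by side in the caddy, two by two, order varies; top 18 mm, recess floor 13 mm above the bench; caddy walls 21 mm, end boards 34 mm high. Point: centre of the recess floor, x along the insert.
Mind the look-alikes: they are no part of the job. What is shaped like the part that bears spray_centre but blue or red is not meant. Leave any green look-alike of the part that bears jar_centre alone.

How it is judged:
At the end, for the whole second after the job is handed in: Stick, pad, spray bottle and jar each rest on the floor of their own recess (centre within 13 mm, at most 2.5 mm high, tilt under 0.08 rad, stick along its slot within 0.2 rad), released and at rest; the big bottle and the stick end within 20 mm of their starts (horizontal distance between stick_centre and bay_stick_floor below 0.013 m and z of stick_centre in the frame of bay_stick_floor below 0.0075 m and angle between each of stick_centre, pad_centre, spray_centre, jar_centre's own z axis and vertical below 0.08 rad and linear speed of each of stick, pad, spray, jar below 0.01 m/s and contact force between each of stick, pad, spray, jar and the fingers below 0.05 N and horizontal distance between pad_centre and bay_pad_floor below 0.013 m and z of pad_centre in the frame of bay_pad_floor below 0.009 m and horizontal distance between spray_centre and bay_bottle_floor below 0.013 m and z of spray_centre in the frame of bay_bottle_floor below 0.067 m and horizontal distance between jar_centre and bay_jar_floor below 0.013 m and z of jar_centre in the frame of bay_jar_floor below 0.0295 m and angle between the y axis of stick_centre and the x axis of bay_stick_floor, either way round below 0.2 rad and distance of each of big_bottle_centre, stub_centre from where it was at the start of the episode below 0.02 m); the robot touches nothing.
It fails at once if the big bottle is moved more than 20 mm (distance of big_bottle_centre from where it was at the start of the episode above 0.02 m).
It fails at once if the broken-off stick end is moved more than 20 mm (distance of stub_centre from where it was at the start of the episode above 0.02 m).
It also fails if it takes over 128 s, if anything falls off the work surface, if the arm or the gripper's body presses on something with over 40 N, if the wrist force passes 120 N, or if a joint passes its speed limit or range.

## Working session

There is one attempt and no reset: what is moved stays moved. The work goes in short steps, Python scripts to look and compute and a tool call to move; the robot and the scene stay as the last step left them, time stands still between calls to the robot, and variables do not carry over. Pictures are saved under pics/ and viewed, at most 14 in all, crops included, and the job is handed in when it is done.

Besides the shell and the picture viewer there is one more tool, called after "Emit:" as a command line: name --argument value ..., lists and objects as JSON in quotes. play_rows: Moves the arm, as the interface text tells. Its arguments: {"type":"object","properties":{"motion":{"type":"string"},"claw":{"type":"number"},"grip_force":{"type":"number"}},"required":["motion"]}

```bash
mkdir -p pics
cat > h.py <<'E'
import numpy as np, cv2
from plant import robot, read_camera, camera_info, job_done, spotter
def ray(cam,u,v):
    c=camera_info(cam);K=np.array(c["intrinsics"]);R=np.array(c["R"]);t=np.array(c["t"])
    o=-R.T@t; d=R.T@np.linalg.inv(K)@np.array([u,v,1.]); return o,d
def onz(cam,u,v,z):
    o,d=ray(cam,u,v); return o+d*(z-o[2])/d[2]
def proj(cam,X):
    c=camera_info(cam);p=np.array(c["R"])@np.array(X)+np.array(c["t"]);p=np.array(c["intrinsics"])@p;return p[:2]/p[2]
E
python3 - <<'E'
from h import *
for n in("side","top"):
    cv2.imwrite(f"pics/{n}0.png",cv2.resize(read_camera(n),(800,600)))
    c=camera_info(n);print(n,c["intrinsics"],-np.array(c["R"]).T@c["t"],c["R"])
for th in ["stick_centre","pad_centre","spray_centre","jar_centre","big_bottle_centre","stub_centre","bay_stick_floor","bay_pad_floor","bay_bottle_floor","bay_jar_floor"]:
    for n in("side","top"):
        for r in spotter.outline_of(n,th)[:3]:
            e=np.array(r["extent"])*[512,384,512,384]
            m=r["pixels"].astype(np.uint8);a=cv2.minAreaRect(cv2.findNonZero(m)) if m.any() else None
            print(th,n,round(r["p"],2),e.round(),m.sum(),a)
o=robot.observe();print(o["t"],o["ee_pos"],o["ee_rot"])
E
```

```text
side [[386.77244923   0.         252.29632881]
 [  0.         386.77244923 192.30402374]
 [  0.           0.           1.        ]] [0.25894412 1.10108792 0.67221071] [[-0.95985183 -0.28022471 -0.01259243]
 [-0.12464789  0.46631111 -0.87579498]
 [ 0.25129138 -0.8390638  -0.48251899]]
top [[484.1587233    0.         259.31787695]
 [  0.         484.1587233  194.96829956]
 [  0.           0.           1.        ]] [-0.31257105 -0.02062872  1.20929699] [[ 0.04865835 -0.99880474 -0.00463252]
 [-0.78195271 -0.03520759 -0.62234266]
 [ 0.62143569  0.03390458 -0.78273122]]
stick_centre side 0.64 [229. 298.  20.  42.] 352 ((227.47946166992188, 297.5548095703125), (8.309921264648438, 43.77338790893555), 20.556047439575195)
stick_centre top 0.48 [105. 223.  16.   5.] 57 ((105.0, 222.0), (14.0, 4.0), -0.0)
stick_centre top 0.47 [204. 201.  39.  45.] 1007 ((200.1500244140625, 199.04998779296875), (26.879358291625977, 42.37451934814453), 18.434947967529297)
stick_centre top 0.18 [394. 213.  27.  45.] 760 ((395.1000061035156, 210.69998168945312), (18.973663330078125, 45.53679656982422), 18.43494796
[... 2569 characters left out ...]
 0.83 [239. 219.  54.  23.] 728 ((239.69342041015625, 217.7538299560547), (51.55479049682617, 16.74275779724121), 14.534454345703125)
bay_bottle_floor top 0.95 [228. 205.  34.  44.] 1078 ((226.19810485839844, 204.0565948486328), (27.884191513061523, 42.85649108886719), 15.945395469665527)
bay_bottle_floor top 0.72 [285. 185.  19.  14.] 185 ((286.24774169921875, 185.82568359375), (11.493915557861328, 17.240873336791992), 73.3007583618164)
bay_jar_floor side 0.87 [278. 243.  59.  18.] 436 ((275.45709228515625, 244.68026733398438), (55.681575775146484, 17.51051139831543), 13.392498016357422)
1.1 [0.30193662 0.60374409 0.23059115] [-9.98365472e-06  2.29824599e-01  9.73232063e-01  6.99557057e-05]
```

View pics/top0.png

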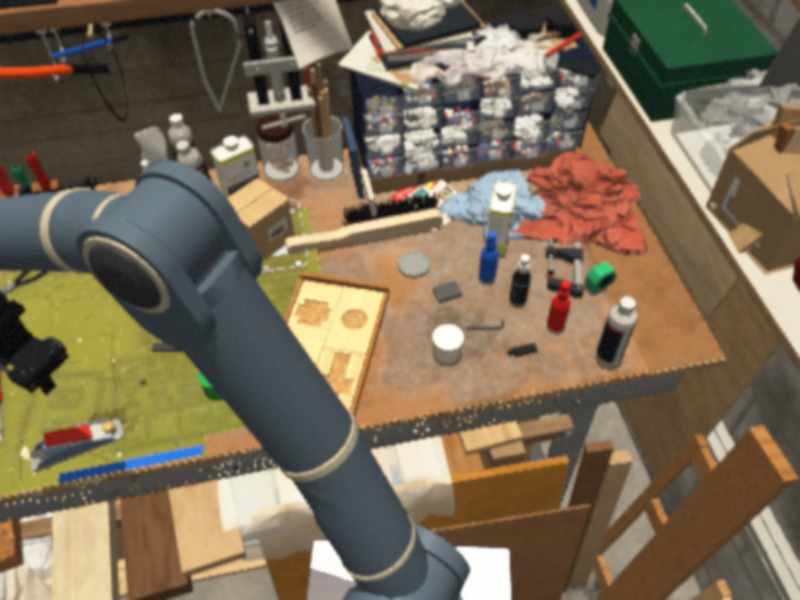

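View pics/side0.png

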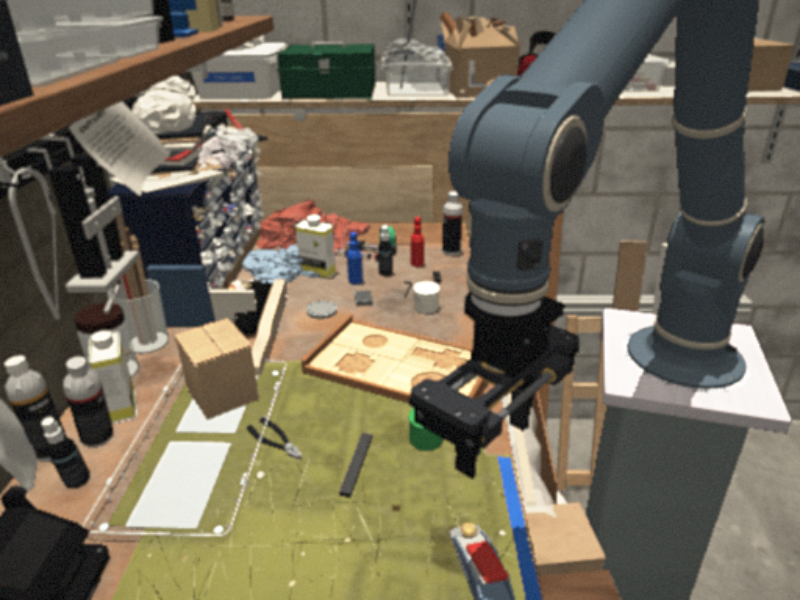

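The top view shows the caddy at about (335,335), the jar at (447,344), the pad at (447,291), the dark spray at (520,280), the stub at (522,350) and the big bottle at (617,332). In the side view the stick is at (355,463) on the mat, with a green look-alike at (425,430). The arm hides part of the caddy.

Run:
```python
from h import *
s=np.array([512/800,384/600])
def side(u,v,z): return onz("side",*(np.array([u,v])*.64),z).round(4)
def top(u,v,z): return onz("top",*(np.array([u,v])*.64),z).round(4)
print("stick ends",side(363,434,.012),side(347,494,.012), "c",onz("side",227.5,297.5,.012))
print("jar top",onz("top",286.5,219,.027),"side",side(426,297,.027))
print("pad",onz("top",286,186,.0115),side(364,298,.0115))
print("spray",onz("top",333.3,179,.0645),side(385,252,.0645))
print("big",onz("top",395,211,.083),"stub",onz("top",335,223.3,.005))
print("bays top pad",onz("top",200,199,.015),"bottle",onz("top",227,204.5,.015),"stick?",onz("top",217,241,.015))
print("bays side pad",onz("side",228.5,232.2,.015),"bottle",onz("side",239.5,218.5,.015),"stick",onz("side",280.5,228,.015),"jar",onz("side",277,244,.015))
print("caddy corners top", top(303,278,.03),top(387,290,.03),"side",side(348,320,.03),side(305,365,.03))
print("green",side(425,432,.03))
```

```text
stick ends [0.5261 0.3957 0.012 ] [0.5071 0.5224 0.012 ] c [0.51473854 0.46439537 0.012     ]
jar top [ 0.53775243 -0.05537482  0.027     ] side [ 0.5309 -0.0547  0.027 ]
pad [ 0.6789472  -0.05243868  0.0115    ] [ 0.6731 -0.0413  0.0115]
spray [ 0.66978687 -0.19703017  0.0645    ] [ 0.6659 -0.1852  0.0645]
big [ 0.54013296 -0.36660605  0.083     ] stub [ 0.54420428 -0.2031896   0.005     ]
bays top pad [0.61114264 0.21597535 0.015     ] bottle [0.59335277 0.12948193 0.015     ] stick? [0.45785437 0.14664134 0.015     ]
bays side pad [0.60070027 0.21223386 0.015     ] bottle [0.59227842 0.13216892 0.015     ] stick [0.45670672 0.15014103 0.015     ] jar [0.44867391 0.23123728 0.015     ]
caddy corners top [0.684  0.2432 0.03  ] [0.6598 0.069  0.03  ] side [0.6629 0.0902 0.03  ] [0.6836 0.2645 0.03  ]
green [0.426  0.3844 0.03  ]
```

Emit:
play_rows --motion "-0.042 -0.005 0.01 0 0 0;-0.042 -0.005 0.01 0 0 0;-0.042 -0.005 0.01 0 0 0;-0.042 -0.005 0.01 0 0 0;-0.042 -0.005 0.01 0 0 0;-0.042 -0.005 0.01 0 0 0;0 0 0 0 0 7.86;0 0 0 0 0 7.86;0 0 0 0 0 7.86;0 0 0 0 0 7.86;0 0 0 0 0 7.86;0 0 0 0 0 7.86;0 0 0 0 0 7.86;0 0 0 0 0 0;0 0 0 0 0 0" --claw 0.05

```text
t: 2.6
ee_pos: [0.5138, 0.4643, 0.1706]
ee_rot: [0.0, 0.652, 0.758, 0.0]
force: [-1.0, -0.5, 0.1]
gripper_width: 0.0501
gripper_force: 0.0
```

```bash
cat >> h.py <<'E'
def togo(x,y,z,yaw):  # yaw of tool y axis (deg, mod 180), tool straight down
    from scipy.spatial.transform import Rotation as Ro
    o=robot.observe();q=o["ee_rot"];R=Ro.from_quat([q[1],q[2],q[3],q[0]]).as_matrix()
    d=R.T@(np.array([x,y,z])-o["ee_pos"]); cur=np.degrees(np.arctan2(R[1,1],R[0,1]))
    turn=-((yaw-cur+90)%180-90)
    print("pos",o["ee_pos"].round(4),"yaw",cur.round(1),"tiltz",R[:,2].round(3),"shift tool",d.round(4),"turn z",round(turn,1),"q",np.round(o["q"],2),"t",o["t"])
E
python3 - <<'E'
from h import *
for n in("side","top"): cv2.imwrite(f"pics/{n}1.png",cv2.resize(read_camera(n)[150:300,140:340],(800,600),interpolation=cv2.INTER_CUBIC))
togo(.5147,.4644,.12,8.5)
for th in ["bay_stick_floor","bay_pad_floor","bay_bottle_floor","bay_jar_floor","stick_centre","jar_centre"]:
    for n in("side","top"):
        for r in spotter.outline_of(n,th)[:2]:
            m=r["pixels"].astype(np.uint8)
            (u,v),w,a=cv2.minAreaRect(cv2.findNonZero(m));print(th,n,round(r["p"],2),np.round([u,v],1),np.round(w),onz(n,u,v,.015).round(4))
E
```

```text
pos [0.5138 0.4642 0.1706] yaw 8.5 tiltz [-0.  0. -1.] shift tool [0.     0.0009 0.0506] turn z 0.0 q [-0.95  0.55  0.23  1.56 -0.14  1.04 -0.54] t 2.7
bay_stick_floor side 0.84 [287.7 230.1] [47. 17.] [0.4335 0.1551 0.015 ]
bay_stick_floor top 0.71 [218.1 235.6] [26. 26.] [0.4767 0.1454 0.015 ]
bay_stick_floor top 0.25 [286.5 219.5] [23. 19.] [ 0.5445 -0.0558  0.015 ]
bay_pad_floor side 0.78 [226.8 232.8] [55. 18.] [0.6045 0.2163 0.015 ]
bay_pad_floor top 0.98 [201.2 197.4] [26. 38.] [0.6177 0.213  0.015 ]
bay_bottle_floor side 0.51 [236.2 221.6] [45. 12.] [0.5968 0.1516 0.015 ]
bay_bottle_floor top 0.83 [226.1 204.3] [27. 42.] [0.5942 0.1322 0.015 ]
bay_jar_floor side 0.92 [274.8 244.9] [56. 19.] [0.4538 0.237  0.015 ]
stick_centre side 0.76 [227.3 297.4] [10. 45.] [0.514  0.4672 0.015 ]
stick_centre top 0.59 [117.  221.5] [ 7. 42.] [0.5138 0.4562 0.015 ]
jar_centre side 0.6 [272.5 190. ] [20. 15.] [ 0.5366 -0.0766  0.015 ]
jar_centre side 0.56 [272.5 273.5] [29. 23.] [0.4314 0.3564 0.015 ]
jar_centre top 0.9 [137. 243.] [24. 22.] [0.4402 0.3798 0.015 ]
jar_centre top 0.69 [286.5 219.5] [23. 19.] [ 0.5445 -0.0558  0.015 ]
```

View pics/side1.png

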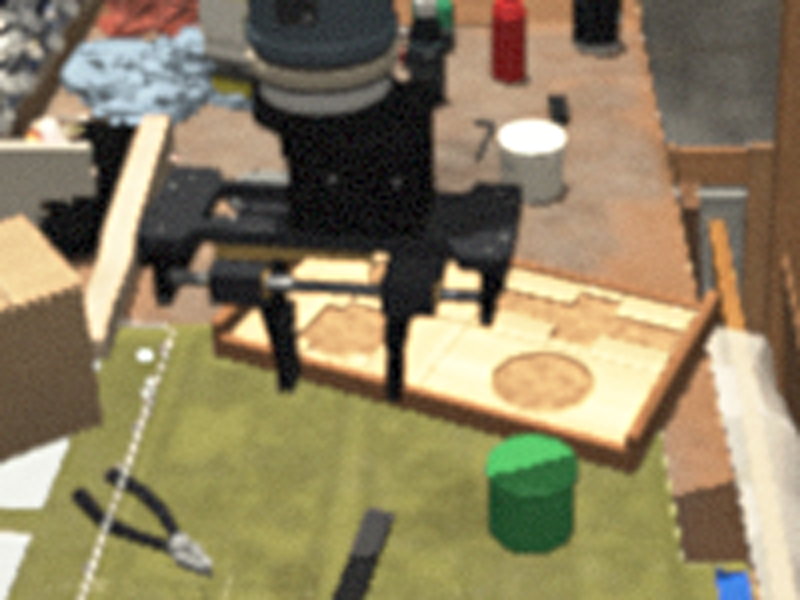

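View pics/top1.png

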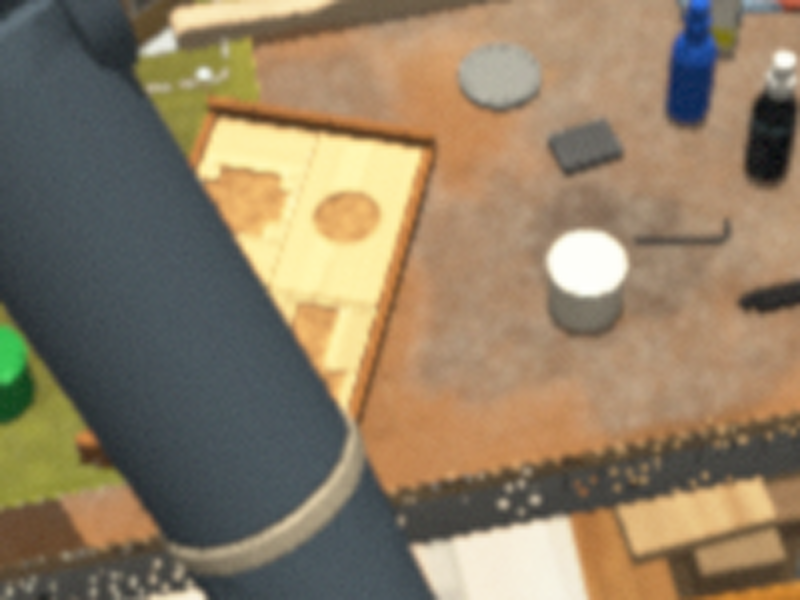

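The crops show the jar recess at (543,381) in the side view, the small round recess at (347,216) in the top view, and the stick lying beneath the fingers.

Emit:
play_rows --motion "-0.003 0.001 0.04 0 0 0;0 0 0.04 0 0 0;0 0 0.04 0 0 0;0 0 0.02 0 0 0;0 0 0.0145 0 0 0;0 0 0 0 0 0;0 0 0 0 0 0"

```text
t: 4.0
ee_pos: [0.516, 0.4619, 0.017]
ee_rot: [0.0, 0.653, 0.757, 0.001]
force: [0.3, 0.5, 0.1]
gripper_width: 0.0496
gripper_force: 0.0
```

Emit:
play_rows --motion "0 0 0 0 0 0;0 0 0 0 0 0;0 0 0 0 0 0;0 0 0 0 0 0;0 0 0 0 0 0;0 0 0 0 0 0" --claw 0 --grip_force 20

```text
t: 4.6
ee_pos: [0.5155, 0.4615, 0.0164]
ee_rot: [-0.0, 0.653, 0.757, 0.0]
force: [0.1, 0.2, 1.7]
gripper_width: 0.0169
gripper_force: 20.0
```

Emit:
play_rows --motion "0 0 -0.02 0 0 0;0 0 -0.04 0 0 0;0 0 -0.04 0 0 0;0 0 0 0 0 0;0 0 0 0 0 0"

```text
t: 5.1
ee_pos: [0.5156, 0.4617, 0.1172]
ee_rot: [-0.0, 0.653, 0.757, 0.001]
force: [-0.2, 0.1, -1.3]
gripper_width: 0.0174
gripper_force: 20.0
```

Run:
```python
from h import *
def s(u,v,z): print("s",u,v,onz("side",140+u/4,150+v/4,z).round(4))
def t(u,v,z): print("t",u,v,onz("top",140+u/4,150+v/4,z).round(4))
print("jar rim");s(543,381,.018)
print("bottle rim");t(347,216,.018)
print("seam");t(315,140,.018);t(272,285,.018);s(440,340,.018)
print("wall corners");t(433,140,.03);t(213,102,.03);s(218,335,.021);s(630,440,.034);s(712,297,.034);s(220,330,.034);t(355,415,.021);t(425,160,.021)
for n in("side","top"):
    cv2.imwrite(f"pics/{n}2.png",cv2.resize(read_camera(n)[150:300,80:280],(800,600),interpolation=cv2.INTER_CUBIC))
    for th in["stick_centre"]:
        for r in spotter.outline_of(n,th)[:2]:
            m=r["pixels"].astype(np.uint8);(u,v),w,a=cv2.minAreaRect(cv2.findNonZero(m));print(th,n,round(r["p"],2),np.round([u,v],1),np.round(w))
togo(.455,.149,.12,82.6)
```

```text
jar rim
s 543 381 [0.4499 0.2418 0.018 ]
bottle rim
t 347 216 [0.593  0.1301 0.018 ]
seam
t 315 140 [0.6681 0.1625 0.018 ]
t 272 285 [0.5252 0.1806 0.018 ]
s 440 340 [0.5337 0.2133 0.018 ]
wall corners
t 433 140 [0.6624 0.0674 0.03  ]
t 213 102 [0.6941 0.2467 0.03  ]
s 218 335 [0.6912 0.2541 0.021 ]
s 630 440 [0.3764 0.3097 0.034 ]
s 712 297 [0.3482 0.1293 0.034 ]
s 220 330 [0.6838 0.2648 0.034 ]
t 355 415 [0.4124 0.1077 0.021 ]
t 425 160 [0.649  0.0731 0.021 ]
stick_centre side 0.52 [225.1 268.9] [ 9. 34.]
stick_centre top 0.53 [115.5 201.5] [7. 9.]
pos [0.5144 0.4606 0.1142] yaw 8.4 tiltz [-0.002 -0.002 -1.   ] shift tool [-0.2996 -0.1043 -0.005 ] turn z -74.2 q [-0.94  0.61  0.22  1.61 -0.15  0.95 -0.52] t 5.3
```

View pics/side2.png

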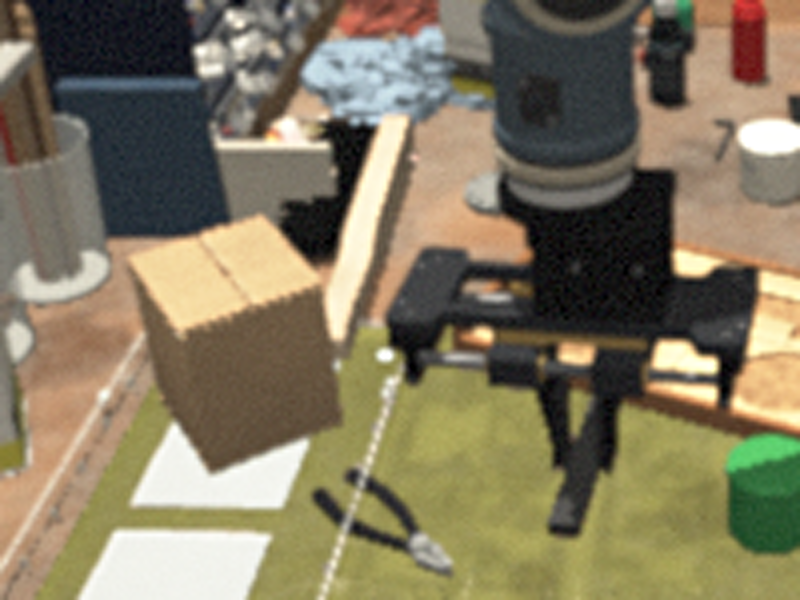

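Run:
```python
from h import *
print("stick end",onz("side",221.5,279,.11).round(4))
a=read_camera("side")[195:270,225:325]; b=read_camera("top")[180:255,170:270]
z=lambda i:cv2.resize(i,(400,300),interpolation=cv2.INTER_CUBIC)
cv2.imwrite("pics/c3.png",cv2.resize(a,(800,600),interpolation=cv2.INTER_CUBIC))
cv2.imwrite("pics/d3.png",cv2.resize(b,(800,600),interpolation=cv2.INTER_CUBIC))
```

```text
stick end [0.5076 0.5103 0.11  ]
```

View pics/c3.png

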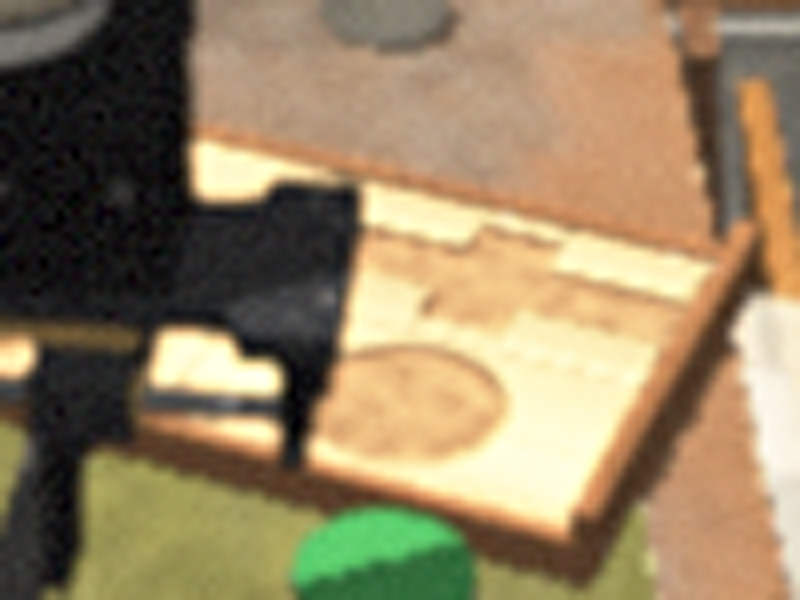

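Run:
```python
from h import *
c=lambda u,v,z: print((u,v),onz("side",225+u/8,195+v/8,z).round(4))
print("end bottom",onz("side",80+565/4,150+530/4,.0998).round(4),"top",onz("side",80+566/4,150+513/4,.1098).round(4))
print("expected end px bottom/top", (proj("side",[.5144-.148*.064,.4606+.989*.064,.0998])-[80,150])*4,(proj("side",[.5144-.148*.064,.4606+.989*.064,.1098])-[80,150])*4)
for p in[(480,230),(560,243),(425,300),(520,318),(692,300),(665,335)]: c(*p,.018)
print("jar");c(410,404,.018)
print("stick slot c");c(495,273,.018)
ex=np.array([-.9885,.151]);n=np.array([.151,.9885])
for nm,(cx,cy) in dict(stick=(.4388,.1567),jar=(.4514,.2397)).items():
    print(nm,(proj("side",[cx,cy,.018])-[225,195])*8)
b=np.array([.4388,.1567]);
for s in(71,):
  for w in(16,-16): print("slot near corner",(proj("side",[*(b+ex*s/1e3+n*w/1e3),.018])-[225,195])*8)
```

```text
end bottom [0.5088 0.5102 0.0998] top [0.5085 0.5079 0.1098]
expected end px bottom/top [562.83776711 548.31939889] [561.85369545 533.98269342]
(480, 230) [0.4476 0.1284 0.018 ]
(560, 243) [0.4166 0.1292 0.018 ]
(425, 300) [0.4574 0.1793 0.018 ]
(520, 318) [0.4215 0.1814 0.018 ]
(692, 300) [0.3629 0.1535 0.018 ]
(665, 335) [0.3689 0.178  0.018 ]
jar
(410, 404) [0.4482 0.2426 0.018 ]
stick slot c
(495, 273) [0.4362 0.1553 0.018 ]
stick [487.32197702 273.98059625]
jar [403.120834  397.7797917]
slot near corner [656.82870175 342.24038028]
slot near corner [683.75140734 295.72859848]
```

View pics/d3.png

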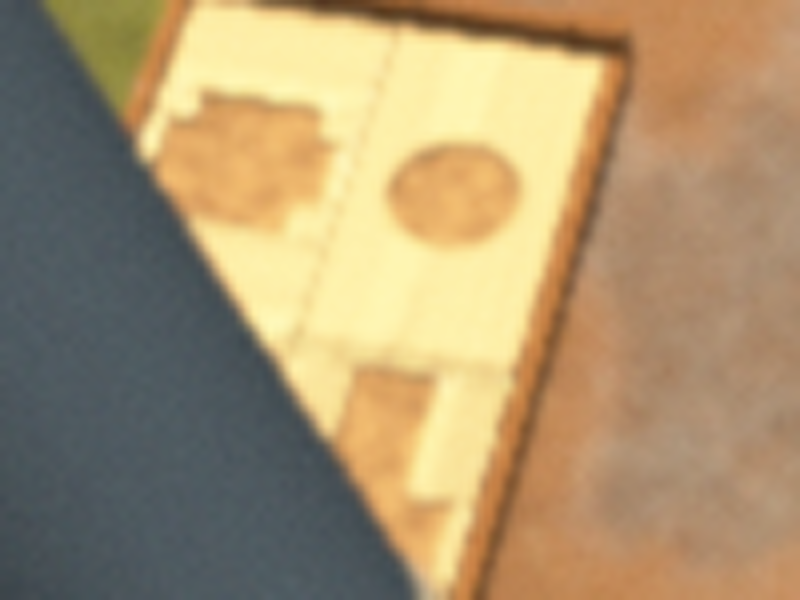

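Run:
```python
from h import *
print("slot far end", onz("top",170+399/8,180+370/8,.018), "notch corner",onz("top",170+412/8,180+497/8,.018))
im=read_camera("side");cv2.imwrite("pics/s4.png",im);t=read_camera("top")
togo(.4375,.156,.12,81.3)
print(im[255:295,221].max(1))
cr=np.hstack([cv2.resize(im[240:300,195:255],(400,400),interpolation=cv2.INTER_NEAREST),cv2.resize(t[180:240,85:145],(400,400),interpolation=cv2.INTER_NEAREST)])
cv2.imwrite("pics/e4.png",cr)
o=robot.observe()["ee_pos"]
for s in(-.065,.065):print(s,proj("side",[o[0]-.148*s,o[1]+.989*s,o[2]-.0045]),proj("top",[o[0]-.148*s,o[1]+.989*s,o[2]-.0045]))
```

```text
slot far end [0.50852659 0.14302509 0.018     ] notch corner [0.45263298 0.13269167 0.018     ]
pos [0.515  0.4611 0.1151] yaw 8.4 tiltz [-0.001 -0.001 -1.   ] shift tool [-0.2905 -0.1213 -0.0045] turn z -72.9 q [-0.94  0.6   0.22  1.61 -0.15  0.95 -0.52] t 5.5
[ 32  25  22  24  28  30  34  28  23  31  26  37  83 134 130 101  79  67
  57  55  71  81  88  89  88  91  82  44  37  95 149 165 160 163 158 158
 159 160 167 160]
-0.065 [231.22559609 246.58963358] [130.46817379 199.97953417]
0.065 [219.99147835 283.64194494] [ 84.60407074 203.67896987]
```

View pics/e4.png

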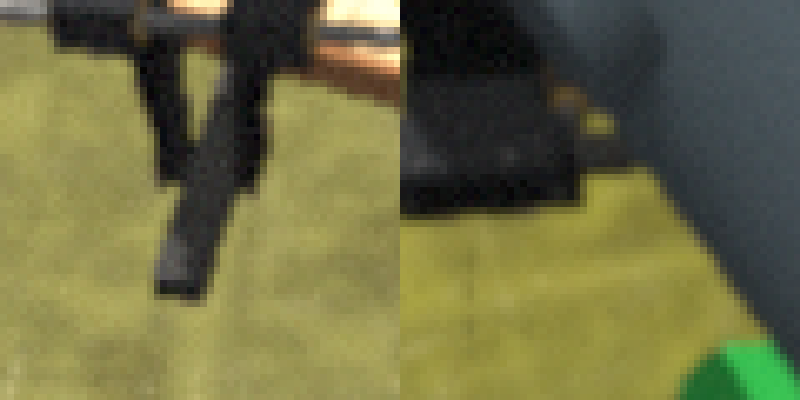

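Emit:
play_rows --motion "-0.029 -0.0126 0 0 0 0;-0.029 -0.0126 0 0 0 0;-0.029 -0.0126 0 0 0 0;-0.029 -0.0126 0 0 0 0;-0.029 -0.0126 0 0 0 0;-0.029 -0.0126 0 0 0 0;-0.029 -0.0126 0 0 0 0;-0.029 -0.0126 0 0 0 0;-0.029 -0.0126 0 0 0 0;-0.029 -0.0126 0 0 0 0"

```text
t: 6.5
ee_pos: [0.4327, 0.1548, 0.116]
ee_rot: [0.0, 0.653, 0.757, 0.0]
force: [-0.4, -1.3, -0.6]
gripper_width: 0.0173
gripper_force: 20.0
```

Emit:
play_rows --motion "0 0 0 0 0 -8.1;0 0 0 0 0 -8.1;0 0 0 0 0 -8.1;0 0 0 0 0 -8.1;0 0 0 0 0 -8.1;0 0 0 0 0 -8.1;0 0 0 0 0 -8.1;0 0 0 0 0 -8.1;0 0 0 0 0 -8.1;0 0 0 0 0 0;0 0 0 0 0 0"

```text
t: 7.6
ee_pos: [0.4332, 0.1559, 0.116]
ee_rot: [-0.0, 0.077, 0.997, 0.0]
force: [-0.9, -0.2, -0.1]
gripper_width: 0.0173
gripper_force: 20.0
```

Run:
```python
from h import *
togo(.433,.1556,.027,81.3)
```

```text
pos [0.4332 0.1559 0.116 ] yaw 81.1 tiltz [-0.  0. -1.] shift tool [ 0.0001 -0.0003  0.089 ] turn z -0.2 q [-0.45  0.27  0.01  2.14 -0.01  0.73  0.98] t 7.6
```

Emit:
play_rows --motion "0 0 0.025 0 0 0;0 0 0.025 0 0 0;0 0 0.015 0 0 0;0 0 0 0 0 0;0 0 0 0 0 0"

```text
t: 8.1
ee_pos: [0.4333, 0.1561, 0.0512]
ee_rot: [0.0, 0.076, 0.997, -0.0]
force: [0.9, -0.4, 0.7]
gripper_width: 0.0176
gripper_force: 20.0
```

Run:
```python
from h import *
togo(.433,.1556,.027,81.3)
cv2.imwrite("pics/s5.png",cv2.resize(read_camera("side")[195:270,225:325],(800,600),interpolation=cv2.INTER_CUBIC))
```

```text
pos [0.4333 0.1561 0.0512] yaw 81.2 tiltz [ 0. -0. -1.] shift tool [ 0.0002 -0.0006  0.0242] turn z -0.1 q [-0.45  0.38  0.01  2.19 -0.01  0.57  0.99] t 8.1
```

View pics/s5.png

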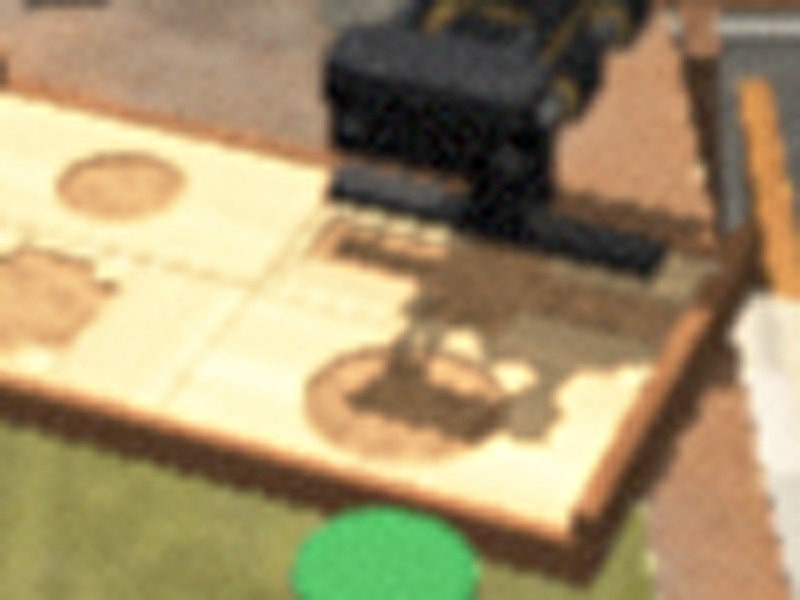

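Run:
```python
from h import *
ex=np.array([-.9885,.151]);n=np.array([.151,.9885]);b=np.array([.4372,.1555])
for s in(.065,-.065):
  for w in(.009,-.009):
    for z in(.0368,.0468): print(s,w,z,((proj("side",[*(b+ex*s+n*w),z])-[225,195])*8).round())
```

```text
0.065 0.009 0.0368 [655. 284.]
0.065 0.009 0.0468 [656. 261.]
0.065 -0.009 0.0368 [670. 258.]
0.065 -0.009 0.0468 [672. 235.]
-0.065 0.009 0.0368 [323. 204.]
-0.065 0.009 0.0468 [323. 182.]
-0.065 -0.009 0.0368 [341. 180.]
-0.065 -0.009 0.0468 [342. 158.]
```

Emit:
play_rows --motion "0 0 0.01 0 0 0;0 0 0.007 0 0 0;0 0 0.004 0 0 0;0 0 0.002 0 0 0;0 0 0 0 0 0;0 0 0 0 0 0"

```text
t: 8.75
ee_pos: [0.4331, 0.1561, 0.0281]
ee_rot: [0.0, 0.076, 0.997, 0.0]
force: [-0.9, 0.4, -0.5]
gripper_width: 0.0179
gripper_force: 20.0
```

Emit:
play_rows --motion "0 0 0 0 0 0;0 0 0 0 0 0;0 0 0 0 0 0;0 0 0 0 0 0" --claw 0.03

```text
t: 9.15
ee_pos: [0.4331, 0.1561, 0.0281]
ee_rot: [0.0, 0.076, 0.997, 0.0]
force: [-0.6, 0.1, 0.6]
gripper_width: 0.0294
gripper_force: 0.0
```

Emit:
play_rows --motion "0 0 -0.02 0 0 0;0 0 -0.04 0 0 0;0 0 -0.04 0 0 0;0 0 -0.04 0 0 0;0 0 -0.02 0 0 0;0 0 0 0 0 0"

```text
t: 9.75
ee_pos: [0.435, 0.1569, 0.1912]
ee_rot: [0.003, 0.076, 0.997, 0.002]
force: [-0.1, 0.8, -0.4]
gripper_width: 0.0301
gripper_force: 0.0
```

Run:
```python
from h import *
im=read_camera("side");t=read_camera("top")
cr=np.hstack([cv2.resize(im[195:270,225:325],(400,300),interpolation=cv2.INTER_CUBIC),cv2.resize(t[165:240,265:365],(400,300),interpolation=cv2.INTER_CUBIC)])
cv2.imwrite("pics/f6.png",cr)
for n,th,z in[("top","pad_centre",.0065),("top","jar_centre",.027),("side","jar_centre",.027),("top","spray_centre",.0645),("side","spray_centre",.0645),("side","pad_centre",.0065)]:
  for r in spotter.outline_of(n,th)[:3]:
    m=r["pixels"].astype(np.uint8);(u,v),w,a=cv2.minAreaRect(cv2.findNonZero(m));print(th,n,round(r["p"],2),np.round([u,v],1),np.round(w),round(a,1),onz(n,u,v,z).round(4))
togo(.676,-.048,.12,0)
```

```text
jar_centre top 0.68 [137. 243.] [24. 20.] 90.0 [0.4327 0.3758 0.027 ]
jar_centre side 0.69 [272.5 274. ] [28. 21.] 90.0 [0.4278 0.3718 0.027 ]
jar_centre side 0.53 [273.  190.5] [16. 19.] 0.0 [ 0.5289 -0.052   0.027 ]
spray_centre top 0.8 [333.3 178.5] [12. 31.] 9.5 [ 0.6719 -0.1972  0.0645]
spray_centre top 0.68 [312. 164.] [30. 12.] 90.0 [ 0.7295 -0.1323  0.0645]
spray_centre top 0.53 [358.1 194.9] [12. 33.] 14.0 [ 0.61   -0.2689  0.0645]
spray_centre side 0.57 [226.3 165.5] [33. 10.] 85.2 [ 0.7273 -0.1299  0.0645]
spray_centre side 0.41 [266.5 154.5] [ 7. 31.] 0.0 [ 0.608  -0.2675  0.0645]
pad_centre side 0.74 [284.9 229.3] [51. 17.] 14.4 [0.4448 0.1411 0.0065]
pad_centre side 0.4 [232. 190.] [10. 12.] 90.0 [ 0.6813 -0.0541  0.0065]
pad_centre side 0.17 [286.9 229.2] [41.  7.] 15.9 [0.439  0.139  0.0065]
pos [0.4325 0.1558 0.187 ] yaw 81.3 tiltz [-0.002 -0.001 -1.   ] shift tool [-0.2716 -0.1646  0.0667] turn z 81.3 q [-0.45  0.17  0.02  2.07 -0.    0.9   0.99] t 10.15
```

View pics/f6.png

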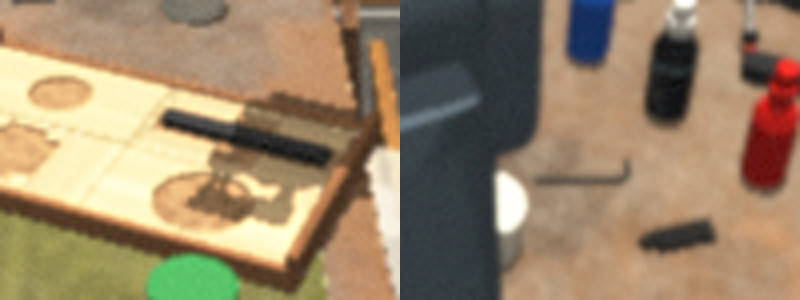

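The stick lies in its slot; next is the pad.

Run:
```python
from h import *
im=cv2.imread("pics/top1.png")[105:190,530:640]
hsv=cv2.cvtColor(im,cv2.COLOR_BGR2HSV);g=(im.max(2)<115)&(hsv[...,1]<70)
g=g.astype(np.uint8);n,l,st,ce=cv2.connectedComponentsWithStats(g);k=1+st[1:,4].argmax();print(st[k])
pts=np.argwhere(l==k)[:,::-1]+[530,105]
W=np.array([onz("top",140+u/4,150+v/4,.010)[:2]*1000 for u,v in pts],np.float32)
print(cv2.minAreaRect(W),W.mean(0))
```

```text
[  19   19   73   50 2340]
((675.9120483398438, -52.68888854980469), (40.80715560913086, 51.20338439941406), 25.433656692504883) [675.6628   -52.563198]
```

Emit:
play_rows --motion "-0.034 -0.0212 0 0 0 0;-0.034 -0.0212 0 0 0 0;-0.034 -0.0212 0 0 0 0;-0.034 -0.0212 0.01 0 0 0;-0.034 -0.0212 0.01 0 0 0;-0.034 -0.0212 0.02 0 0 0;-0.034 -0.0212 0.02 0 0 0;-0.034 -0.0212 0.02 0 0 0;0 0 0 0 0 8;0 0 0 0 0 8;0 0 0 0 0 8;0 0 0 0 0 8;0 0 0 0 0 8;0 0 0 0 0 8;0 0 0 0 0 8;0 0 0 0 0 0;0 0 0 0 0 0" --claw 0.06

```text
t: 11.85
ee_pos: [0.6761, -0.0525, 0.1073]
ee_rot: [-0.0, 0.534, 0.846, -0.0]
force: [0.6, 0.6, 0.6]
gripper_width: 0.0601
gripper_force: 0.0
```

Run:
```python
from h import *
togo(.676,-.0527,.0145,25.4)
for n,th,z in[("top","pad_centre",.0065),("side","pad_centre",.0065),("top","jar_centre",.027),("side","jar_centre",.027),("side","bay_pad_floor",.015),("top","bay_pad_floor",.015),("side","bay_stick_floor",.015)]:
  for r in spotter.outline_of(n,th)[:3]:
    m=r["pixels"].astype(np.uint8);(u,v),w,a=cv2.minAreaRect(cv2.findNonZero(m));print(th,n,round(r["p"],2),np.round([u,v],1),np.round(w),round(a,1),onz(n,u,v,z).round(4))
```

```text
pos [ 0.6761 -0.0525  0.1073] yaw 25.5 tiltz [-0.001 -0.    -1.   ] shift tool [-0.0002 -0.0001  0.0928] turn z 0.1 q [-0.24  0.61  0.37  1.66 -0.26  0.93  0.68] t 11.85
pad_centre side 0.74 [284.9 229.3] [51. 17.] 14.4 [0.4448 0.1411 0.0065]
pad_centre side 0.4 [232. 190.] [10. 12.] 90.0 [ 0.6813 -0.0541  0.0065]
pad_centre side 0.17 [286.9 229.2] [41.  7.] 15.9 [0.439  0.139  0.0065]
jar_centre top 0.68 [137. 243.] [24. 20.] 90.0 [0.4327 0.3758 0.027 ]
jar_centre side 0.69 [272.5 274. ] [28. 21.] 90.0 [0.4278 0.3718 0.027 ]
jar_centre side 0.53 [273.  190.5] [16. 19.] 0.0 [ 0.5289 -0.052   0.027 ]
bay_pad_floor side 0.56 [226.6 232. ] [53. 17.] 15.1 [0.6064 0.2127 0.015 ]
bay_pad_floor top 0.54 [195.  209.5] [19. 28.] 90.0 [0.5696 0.2262 0.015 ]
bay_stick_floor side 0.91 [285.5 229.3] [50. 17.] 13.6 [0.4406 0.1532 0.015 ]
bay_stick_floor side 0.69 [227.  232.5] [52. 18.] 14.7 [0.6045 0.2147 0.015 ]
```

Emit:
play_rows --motion "0 0 0.04 0 0 0;0 0 0.035 0 0 0;0 0 0.012 0 0 0;0 0 0.006 0 0 0;0 0 0 0 0 0;0 0 0 0 0 0"

```text
t: 12.8
ee_pos: [0.6776, -0.053, 0.0167]
ee_rot: [0.001, 0.535, 0.845, 0.001]
force: [0.6, 0.3, 0.9]
gripper_width: 0.0598
gripper_force: 0.0
```

Emit:
play_rows --motion "0 0 0 0 0 0;0 0 0 0 0 0;0 0 0 0 0 0;0 0 0 0 0 0;0 0 0 0 0 0" --claw 0.02 --grip_force 15

```text
t: 13.3
ee_pos: [0.6767, -0.0526, 0.0156]
ee_rot: [0.0, 0.535, 0.845, 0.0]
force: [-0.4, 1.3, 2.0]
gripper_width: 0.0377
gripper_force: 15.0
```

Emit:
play_rows --motion "0 0 -0.015 0 0 0;0 0 -0.03 0 0 0;0 0 -0.04 0 0 0;0 0 -0.02 0 0 0;0 0 0 0 0 0;0 0 0 0 0 0"

```text
t: 13.9
ee_pos: [0.676, -0.0526, 0.1204]
ee_rot: [-0.0, 0.535, 0.845, 0.0]
force: [0.9, 0.3, -1.0]
gripper_width: 0.0378
gripper_force: 15.0
```

Run:
```python
from h import *
togo(.6036,.2160,.12,81.3)
# refine pad recess from top1/d3 crops
im=read_camera("side");t=read_camera("top")
cr=np.hstack([cv2.resize(im[215:255,195:255],(400,300),interpolation=cv2.INTER_CUBIC),cv2.resize(im[160:220,190:270],(400,300),interpolation=cv2.INTER_CUBIC)])
cv2.imwrite("pics/g7.png",cr)
```

```text
pos [ 0.676  -0.0526  0.1204] yaw 25.3 tiltz [ 0.  0. -1.] shift tool [0.2738 0.0494 0.0005] turn z -56.0 q [-0.24  0.6   0.38  1.65 -0.26  0.95  0.67] t 13.9
```

View pics/g7.png

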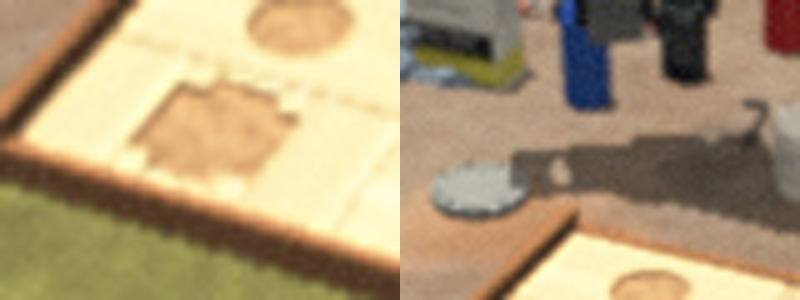

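Emit:
play_rows --motion "0.0342 0.0062 0 0 0 0;0.0342 0.0062 0 0 0 0;0.0342 0.0062 0 0 0 0;0.0342 0.0062 0 0 0 0;0.0342 0.0062 0 0 0 0;0.0342 0.0062 0 0 0 0;0.0342 0.0062 0 0 0 0;0.0342 0.0062 0 0 0 0;0 0 0 0 0 -8;0 0 0 0 0 -8;0 0 0 0 0 -8;0 0 0 0 0 -8;0 0 0 0 0 -8;0 0 0 0 0 -8;0 0 0 0 0 -8;0 0 0.03 0 0 0;0 0 0.03 0 0 0;0 0 0 0 0 0;0 0 0 0 0 0"

```text
t: 15.9
ee_pos: [0.6035, 0.2155, 0.059]
ee_rot: [-0.001, 0.076, 0.997, -0.001]
force: [-0.3, -0.5, 0.5]
gripper_width: 0.0375
gripper_force: 15.0
```

Run:
```python
from h import *
togo(.6036,.216,.029,81.3)
print("pad recess",onz("side",227.1,232.2,.018),"bottle",onz("side",240.1,218.1,.018))
ex=np.array([-.9885,.151]);n=np.array([.151,.9885]);b=robot.observe()["ee_pos"]
im=read_camera("side")
cv2.imwrite("pics/h8.png",cv2.resize(im[195:255,185:265],(800,600),interpolation=cv2.INTER_CUBIC))
for s in(.026,-.026):
  for w in(.019,-.019): print(s,w,((proj("side",[*(b[:2]+ex*s+n*w),b[2]-.0156])-[185,195])*10).round())
```

```text
pos [0.6035 0.2155 0.059 ] yaw 81.3 tiltz [-0.003 -0.001 -1.   ] shift tool [-0.0001  0.0006  0.03  ] turn z 0.0 q [-0.49  0.6   0.11  1.77 -0.09  0.78  1.08] t 15.9
pad recess [0.60314081 0.21738079 0.018     ] bottle [0.5896547  0.13390067 0.018     ]
0.026 0.019 [467. 351.]
0.026 -0.019 [527. 284.]
-0.026 0.019 [309. 310.]
-0.026 -0.019 [372. 245.]
```

View pics/h8.png

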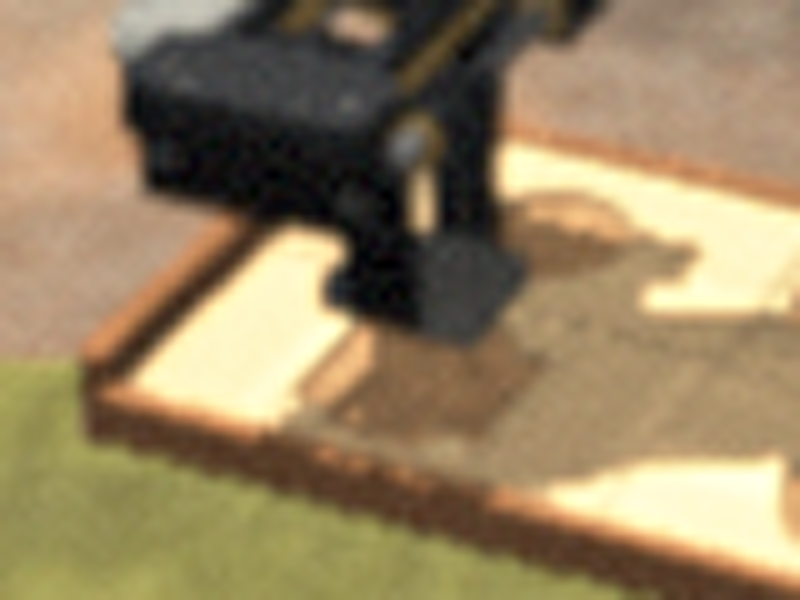

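Emit:
play_rows --motion "-0.001 0.001 0.012 0 0 0;0 0 0.01 0 0 0;0 0 0.005 0 0 0;0 0 0.0025 0 0 0;0 0 0 0 0 0;0 0 0 0 0 0"

```text
t: 16.55
ee_pos: [0.6055, 0.2167, 0.0307]
ee_rot: [0.0, 0.076, 0.997, 0.0]
force: [0.6, -0.3, -0.6]
gripper_width: 0.0379
gripper_force: 15.0
```

Emit:
play_rows --motion "0 0 0 0 0 0;0 0 0 0 0 0;0 0 0 0 0 0;0 0 0 0 0 0" --claw 0.052

```text
t: 16.95
ee_pos: [0.6054, 0.2167, 0.0307]
ee_rot: [0.0, 0.076, 0.997, 0.0]
force: [-0.1, -0.7, -0.8]
gripper_width: 0.0513
gripper_force: 0.0
```

Emit:
play_rows --motion "0 0 -0.02 0 0 0;0 0 -0.04 0 0 0;0 0 -0.04 0 0 0;0 0 -0.04 0 0 0;0 0 0 0 0 0;0 0 0 0 0 0" --claw 0.085

```text
t: 17.55
ee_pos: [0.6057, 0.2168, 0.1717]
ee_rot: [0.001, 0.076, 0.997, 0.001]
force: [-0.5, 0.2, -0.2]
gripper_width: 0.0835
gripper_force: 0.0
```

Run:
```python
from h import *
im=read_camera("side");t=read_camera("top")
cv2.imwrite("pics/i9.png",np.hstack([cv2.resize(im[195:255,185:265],(400,300),interpolation=cv2.INTER_CUBIC),cv2.resize(t[195:240,265:325],(400,300),interpolation=cv2.INTER_CUBIC)]))
# white jar lid in top: bright pixels
for n,(r0,r1,c0,c1) in dict(top=(195,245,265,320),side=(170,215,255,300)).items():
    a=(im if n=="side" else t)[r0:r1,c0:c1]
    g=((a.min(2)>165)).astype(np.uint8);k,l,st,ce=cv2.connectedComponentsWithStats(g);j=1+st[1:,4].argmax()
    x,y,w,h,A=st[j];print(n,"lid bbox",x+c0,y+r0,w,h,A,onz(n,x+c0+(w-1)/2,y+r0+(h-1)/2,.054))
togo(.535,-.055,.16,81.3)
```

```text
top lid bbox 277 208 20 16 260 [ 0.53102088 -0.05440676  0.054     ]
side lid bbox 264 180 18 9 129 [ 0.53029638 -0.04875598  0.054     ]
pos [0.6044 0.2164 0.1693] yaw 81.3 tiltz [-0.002 -0.001 -1.   ] shift tool [ 0.0276 -0.2787  0.0096] turn z 0.0 q [-0.5   0.47  0.13  1.69 -0.07  0.99  1.07] t 17.65
```

View pics/i9.png

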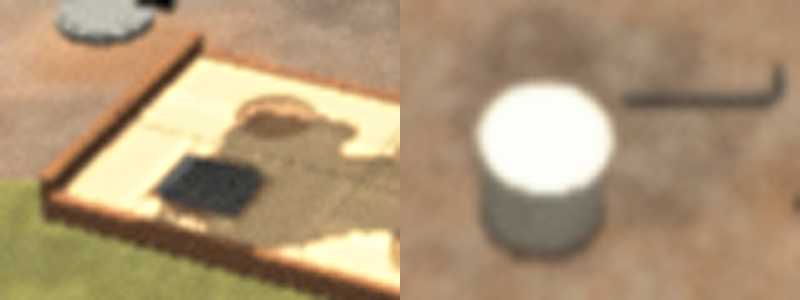

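Emit:
play_rows --motion "0.0045 -0.0397 0 0 0 0;0.0045 -0.0397 0 0 0 0;0.0045 -0.0397 0 0 0 0;0.0045 -0.0397 0 0 0 0;0.0045 -0.0397 0 0 0 0;0.0045 -0.0397 0 0 0 0;0.0045 -0.0397 0 0 0 0;0 0 0.03 0 0 0;0 0 0.04 0 0 0;0 0 0 0 0 0;0 0 0 0 0 0" --claw 0.087

```text
t: 18.75
ee_pos: [0.5313, -0.0531, 0.0996]
ee_rot: [-0.002, 0.076, 0.997, -0.0]
force: [0.4, -0.8, 0.8]
gripper_width: 0.0866
gripper_force: 0.0
```

Run:
```python
from h import *
togo(.531,-.0535,.030,81.3)
print("pad now",onz("side",185+212/5,195+186/5,.026))
```

```text
pos [ 0.5313 -0.0531  0.0996] yaw 81.3 tiltz [-0.003 -0.    -1.   ] shift tool [-0.     -0.0004  0.0696] turn z 0.0 q [-0.13  0.4   0.19  2.   -0.11  0.75  1.54] t 18.75
pad now [0.59808497 0.22795655 0.026     ]
```

Emit:
play_rows --motion "0 0 0.03 0 0 0;0 0 0.025 0 0 0;0 0 0.0145 0 0 0;0 0 0 0 0 0"

```text
t: 19.15
ee_pos: [0.532, -0.0528, 0.0308]
ee_rot: [-0.001, 0.075, 0.997, 0.0]
force: [0.3, 0.1, -0.5]
gripper_width: 0.0871
gripper_force: 0.0
```

Emit:
play_rows --motion "0 0 0 0 0 0;0 0 0 0 0 0;0 0 0 0 0 0;0 0 0 0 0 0;0 0 0 0 0 0" --claw 0.04 --grip_force 20

```text
t: 19.65
ee_pos: [0.5325, -0.0534, 0.0316]
ee_rot: [0.0, 0.076, 0.997, 0.0]
force: [-1.1, -0.7, 3.1]
gripper_width: 0.0557
gripper_force: 20.0
```

Emit:
play_rows --motion "0 0 -0.015 0 0 0;0 0 -0.03 0 0 0;0 0 -0.03 0 0 0;0 0 0 0 0 0;0 0 0 0 0 0"

```text
t: 20.15
ee_pos: [0.5322, -0.0532, 0.1063]
ee_rot: [0.0, 0.076, 0.997, 0.0]
force: [-0.4, -0.8, -2.2]
gripper_width: 0.0556
gripper_force: 20.0
```

Run:
```python
from h import *
togo(.4495,.241,.105,81.3)
im=read_camera("side");t=read_camera("top")
def seg(n,a,r0,r1,c0,c1,z):
    a=a[r0:r1,c0:c1];g=(a.max(2)<95).astype(np.uint8);k,l,st,ce=cv2.connectedComponentsWithStats(g)
    for j in 1+np.argsort(-st[1:,4])[:2]:
        print(n,st[j]+[c0,r0,0,0,0],(ce[j]+[c0,r0]).round(1),onz(n,*(ce[j]+[c0,r0]),z).round(4))
seg("side",im,222,243,212,242,.020); seg("top",t,180,215,180,215,.021)
ex=np.array([-.9885,.151]);nn=np.array([.151,.9885])
for n,zz in(("side",.02),("top",.021)): print(n,"expected",proj(n,[.6033,.2168,zz]).round(1))
cv2.imwrite("pics/j.png",np.hstack([cv2.resize(im[215:255,200:260],(400,300),interpolation=cv2.INTER_CUBIC),cv2.resize(t[175:220,170:230],(400,300),interpolation=cv2.INTER_CUBIC)]))
```

```text
pos [ 0.5322 -0.0532  0.1063] yaw 81.3 tiltz [ 0.001  0.    -1.   ] shift tool [0.1262 0.2783 0.0013] turn z 0.0 q [-0.13  0.39  0.19  2.   -0.11  0.76  1.54] t 20.15
side [217 231  20   7  42] [226.6 234.2] [0.5999 0.2302 0.02  ]
side [212 241   7   2  11] [214.5 241.6] [0.6211 0.2738 0.02  ]
top [194 204   7   2   9] [196.6 204.8] [0.5835 0.2226 0.021 ]
top [209 180   3   1   3] [210. 180.] [0.6852 0.1923 0.021 ]
side expected [227.1 231.5]
top expected [199.2 199.8]
```

```bash
cat >> h.py <<'E'
def blob(n,a,g,r0,r1,c0,c1,z,k=1):
    k_,l,st,ce=cv2.connectedComponentsWithStats(g[r0:r1,c0:c1].astype(np.uint8))
    for j in 1+np.argsort(-st[1:,4])[:k]:
        x,y,w,h,A=st[j];x+=c0;y+=r0;c=ce[j]+[c0,r0]
        print(n,"bbox",x,y,w,h,A,"cen",c.round(1),onz(n,*c,z).round(4),"bboxcen",onz(n,x+(w-1)/2,y+(h-1)/2,z).round(4))
def lowsat(a,s=60,lo=0,hi=140):
    m=a.max(2).astype(int);return (m<hi)&(m>=lo)&((m-a.min(2))*255/np.maximum(m,1)<s)
E
python3 - <<'E'
from h import *
im=read_camera("side");t=read_camera("top")
blob("side",im,lowsat(im),218,246,208,246,.020);blob("top",t,lowsat(t),180,216,182,216,.021)
p=robot.observe()["ee_pos"];print(p)
for n,a in(("side",im),("top",t)):
    u,v=proj(n,[p[0],p[1],p[2]+.022]).round().astype(int);print(n,u,v)
    blob(n,a,(a.min(2)>110),max(v-20,0),v+30,u-25,u+25,p[2]+.0,2)
    for r in spotter.outline_of(n,"jar_centre")[:3]: print(n,r["p"],(np.array(r["extent"])*[512,384,512,384]).round(1))
    print("exp ctr",proj(n,[p[0],p[1],p[2]-.0046]))
E
```

```text
side bbox 217 226 20 12 150 cen [226.5 231.4] [0.6054 0.2165 0.02  ] bboxcen [0.605  0.2171 0.02  ]
top bbox 193 193 14 14 143 cen [199.6 199.1] [0.606 0.216 0.021] bboxcen [0.6045 0.2161 0.021 ]
[ 0.53118839 -0.05316628  0.10473265]
side 273 164
side bbox 273 160 25 34 457 cen [287.2 174.3] [ 0.4775 -0.0341  0.1047] bboxcen [ 0.481  -0.0164  0.1047]
side bbox 248 163 28 31 442 cen [259.1 179.1] [0.5578 0.0237 0.1047] bboxcen [0.5526 0.0139 0.1047]
side 0.88 [275.  274.3  24.9  26.2]
side 0.63 [273.2 172.   19.9  19.9]
side 0.21 [227.3 233.4  52.2  23.8]
exp ctr [272.72285968 171.34344214]
top 287 200
top bbox 298 212 13 9 54 cen [304.5 216.3] [ 0.4934 -0.1035  0.1047] bboxcen [ 0.4945 -0.1022  0.1047]
top bbox 310 203 2 5 8 cen [310.6 205.4] [ 0.533  -0.1214  0.1047] bboxcen [ 0.5343 -0.1211  0.1047]
top 0.57 [139.  242.5  21.9  24.3]
exp ctr [286.6999145  205.97982956]
```

Emit:
play_rows --motion "0.0139 0.031 0 0 0 0;0.0139 0.031 0 0 0 0;0.0139 0.031 0 0 0 0;0.0139 0.031 0 0 0 0;0.0139 0.031 0 0 0 0;0.0139 0.031 0 0 0 0;0.0139 0.031 0 0 0 0;0.0139 0.031 0 0 0 0;0.0139 0.031 0 0 0 0;0 0 0.02 0 0 0;0 0 0.02 0 0 0;0 0 0 0 0 0;0 0 0 0 0 0"

```text
t: 21.75
ee_pos: [0.4506, 0.2411, 0.0657]
ee_rot: [-0.0, 0.076, 0.997, -0.0]
force: [-0.7, -0.3, -0.6]
gripper_width: 0.0561
gripper_force: 20.0
```

Run:
```python
from h import *
im=read_camera("side");p=robot.observe()["ee_pos"]
togo(.450,.241,.0455,81.3)
r=spotter.outline_of("side","jar_centre")
for q in r[:3]: print(q["p"],(np.array(q["extent"])*[512,384,512,384]).round(1))
print("exp",proj("side",[p[0],p[1],p[2]-.0046]))
cv2.imwrite("pics/k.png",cv2.resize(im[210:270,235:315],(800,600),interpolation=cv2.INTER_CUBIC))
```

```text
pos [0.4512 0.2413 0.0664] yaw 81.3 tiltz [ 0.  0. -1.] shift tool [ 0.0011 -0.0005  0.0209] turn z -0.0 q [-0.66  0.42  0.1   2.07 -0.07  0.65  0.91] t 21.8
0.81 [278.6 234.   22.8  21.6]
0.81 [274.9 274.9  24.6  31.3]
exp [275.60042932 232.17899829]
```

Emit:
play_rows --motion "0 0 0.01 0 0 0;0 0 0.006 0 0 0;0 0 0.003 0 0 0;0 0 0 0 0 0;0 0 0 0 0 0"

```text
t: 22.35
ee_pos: [0.4507, 0.2414, 0.047]
ee_rot: [-0.0, 0.076, 0.997, 0.0]
force: [0.0, 0.6, -1.7]
gripper_width: 0.0561
gripper_force: 20.0
```

Emit:
play_rows --motion "0 0 0.0015 0 0 0;0 0 0 0 0 0;0 0 0 0 0 0"

```text
t: 22.65
ee_pos: [0.4508, 0.2415, 0.0456]
ee_rot: [0.0, 0.076, 0.997, 0.0]
force: [0.2, 0.3, -0.6]
gripper_width: 0.0561
gripper_force: 20.0
```

Emit:
play_rows --motion "0 0 0 0 0 0;0 0 0 0 0 0;0 0 0 0 0 0;0 0 0 0 0 0;0 0 -0.02 0 0 0;0 0 -0.045 0 0 0;0 0 -0.045 0 0 0;0 0 -0.045 0 0 0;-0.0258 -0.0362 0 0 0 0;-0.0258 -0.0362 0 0 0 0;-0.0258 -0.0362 0 0 0 0;-0.0258 -0.0362 0 0 0 0;-0.0258 -0.0362 0 0 0 0;-0.0258 -0.0362 0 0 0 0" --claw 0.08

```text
t: 24.05
ee_pos: [0.5714, 0.0017, 0.2007]
ee_rot: [0.0, 0.076, 0.997, 0.0]
force: [0.1, 0.2, 0.6]
gripper_width: 0.0801
gripper_force: 0.0
```

Run:
```python
from h import *
im=read_camera("side");t=read_camera("top")
togo(.671,-.196,.195,139)
for n,th,z in[("top","spray_centre",.0645),("side","spray_centre",.0645),("side","jar_centre",.04),("top","jar_centre",.04)]:
  for r in spotter.outline_of(n,th)[:3]:
    e=np.array(r["extent"])*[512,384,512,384];print(th,n,round(r["p"],2),e.round(1),onz(n,e[0],e[1],z).round(4))
print("exp jar",proj("side",[.4505,.241,.04]))
for n,a in(("side",im),("top",t)):
    c=proj(n,[.671,-.196,.05]).round().astype(int);print(n,c);blob(n,a,lowsat(a,110,0,75),c[1]-12,c[1]+14,c[0]-12,c[0]+12,.047)
```

```text
pos [ 0.5727 -0.0045  0.2009] yaw 80.7 tiltz [ 0.002 -0.004 -1.   ] shift tool [-0.1279 -0.1731  0.0069] turn z -58.3 q [-0.28  0.33  0.27  1.83 -0.1   0.99  1.44] t 24.15
spray_centre top 0.87 [333.9 181.2  16.7  28.8] [ 0.6609 -0.1984  0.0645]
spray_centre top 0.69 [315.2 162.5  14.3  31.7] [ 0.7362 -0.1427  0.0645]
spray_centre top 0.58 [359.5 195.5  14.1  33.7] [ 0.6077 -0.2728  0.0645]
spray_centre side 0.69 [245.1 161.4  16.7  35.3] [ 0.6703 -0.1833  0.0645]
spray_centre side 0.53 [229.2 166.8   6.   29.4] [ 0.7129 -0.1215  0.0645]
spray_centre side 0.51 [267.4 155.3  11.   27.5] [ 0.6026 -0.2612  0.0645]
jar_centre side 0.76 [277.4 239.1  20.4  26.2] [0.4455 0.242  0.04  ]
jar_centre side 0.73 [274.1 273.8  23.8  30.4] [0.4207 0.3847 0.04  ]
jar_centre side 0.3 [226.6 230.9  21.4  13.6] [0.5951 0.2413 0.04  ]
jar_centre top 0.91 [138.9 242.   20.8  25. ] [0.4281 0.3667 0.04  ]
jar_centre top 0.66 [185.4 235.9  24.   26.5] [0.4552 0.2364 0.04  ]
jar_centre top 0.55 [199.1 199.8  36.6  44.3] [0.5885 0.2133 0.04  ]
exp jar [275.72655414 238.62976065]
side [246 163]
side bbox 241 151 14 26 223 cen [247.  163.4] [ 0.6696 -0.204   0.047 ] bboxcen [ 0.6673 -0.2033  0.047 ]
top [332 182]
top bbox 327 173 12 23 211 cen [332.2 184.1] [ 0.6637 -0.1954  0.047 ] bboxcen [ 0.6642 -0.1963  0.047 ]
```

Emit:
play_rows --motion "0 0 0 0 0 8.1;0 0 0 0 0 8.1;0 0 0 0 0 8.1;0 0 0 0 0 8.1;0 0 0 0 0 8.1;0 0 0 0 0 8.1;0 0 0 0 0 8.1;0 0 0 0 0 8.1;0 0 0 0 0 8.1;0 0 0 0 0 8.1;0 0 0 0 0 8.1;0 0 0 0 0 8.1;0 0 0 0 0 8.1;0 0 0 0 0 8.1;0 0 0 0 0 8.1;0 0 0 0 0 0;0 0 0 0 0 0" --claw 0.07

```text
t: 26.05
ee_pos: [0.5706, 0.0049, 0.2004]
ee_rot: [-0.0, 0.906, 0.424, -0.0]
force: [-0.0, 0.4, -0.1]
gripper_width: 0.0699
gripper_force: 0.0
```

Run:
```python
from h import *
togo(.670,-.196,.072,139)
```

```text
pos [0.5706 0.0049 0.2004] yaw -39.9 tiltz [-0.     0.001 -1.   ] shift tool [-0.0904  0.2052  0.1282] turn z 1.1 q [-0.63  0.39  0.72  1.85 -0.3   1.01 -0.49] t 26.05
```

Emit:
play_rows --motion "-0.0151 0.0342 0 0 0 0;-0.0151 0.0342 0 0 0 0;-0.0151 0.0342 0 0 0 0;-0.0151 0.0342 0 0 0 0;-0.0151 0.0342 0 0 0 0;-0.0151 0.0342 0 0 0 0;0 0 0.025 0 0 0;0 0 0.02 0 0 0;0 0 0 0 0 0;0 0 0 0 0 0"

```text
t: 27.05
ee_pos: [0.6693, -0.1977, 0.1556]
ee_rot: [-0.0, 0.907, 0.422, -0.0]
force: [-0.2, -0.1, 1.3]
gripper_width: 0.07
gripper_force: 0.0
```

Run:
```python
from h import *
togo(.670,-.196,.072,139)
im=read_camera("side");t=read_camera("top")
cv2.imwrite("pics/l.png",np.hstack([cv2.resize(im[120:195,210:285],(400,400),interpolation=cv2.INTER_CUBIC),cv2.resize(t[120:210,290:380],(400,400),interpolation=cv2.INTER_CUBIC)]))
for n in("top","side"):
  print(n,proj(n,[.67,-.196,0]),proj(n,[.67,-.196,.129]))
  for r in spotter.outline_of(n,"spray_centre")[:3]:
    e=np.array(r["extent"])*[512,384,512,384];print(n,round(r["p"],2),e.round(1))
```

```text
pos [ 0.6693 -0.1977  0.1556] yaw -40.1 tiltz [-0.     0.001 -1.   ] shift tool [ 0.0017 -0.0005  0.0836] turn z 0.9 q [-0.2   0.65  0.67  1.58 -0.44  1.07 -0.12] t 27.05
top [330.65952497 191.98678109] [335.42714728 164.97721543]
top 0.89 [359.2 196.1  14.9  33.5]
top 0.86 [334.1 180.7  13.4  28.4]
top 0.84 [313.9 165.   13.   23.9]
side [246.5273823  175.11727306] [245.84819111 144.32340623]
side 0.77 [228.2 167.    4.   32.8]
side 0.61 [245.3 161.7  10.2  34.7]
side 0.53 [268.1 156.4  11.8  32.5]
```

View pics/l.png

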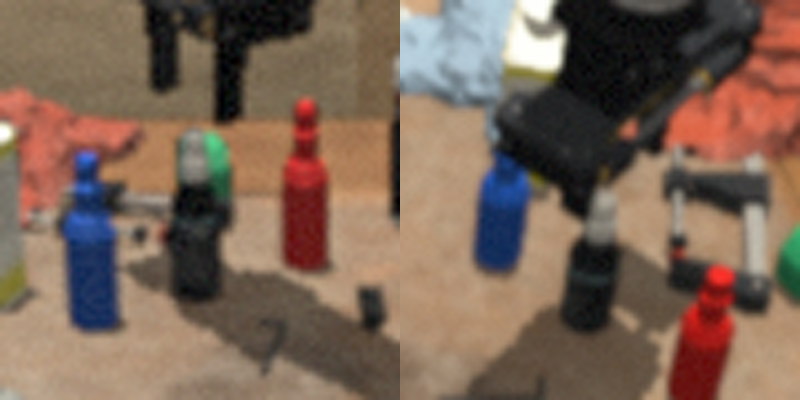

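The spray bottle stands centred under the open fingers, at about (246,160) in the side view and (333,180) in the top view.

Emit:
play_rows --motion "0.001 0.001 0.025 0 0 0;0 0 0.025 0 0 0;0 0 0.02 0 0 0;0 0 0.0135 0 0 0;0 0 0 0 0 0;0 0 0 0 0 0"

```text
t: 27.85
ee_pos: [0.6712, -0.1985, 0.0729]
ee_rot: [0.0, 0.907, 0.421, 0.0]
force: [0.1, 0.3, 0.2]
gripper_width: 0.0699
gripper_force: 0.0
```

Emit:
play_rows --motion "0 0 0 0 0 0;0 0 0 0 0 0;0 0 0 0 0 0;0 0 0 0 0 0;0 0 0 0 0 0;0 0 0 0 0 0" --claw 0.025 --grip_force 20

```text
t: 28.45
ee_pos: [0.6706, -0.1981, 0.0721]
ee_rot: [-0.0, 0.907, 0.421, 0.0]
force: [0.3, -0.0, 0.9]
gripper_width: 0.0359
gripper_force: 20.0
```

Emit:
play_rows --motion "0 0 -0.01 0 0 0;0 0 -0.02 0 0 0;0 0 -0.04 0 0 0;0 0 -0.04 0 0 0;0 0 -0.03 0 0 0;0 0 -0.02 0 0 0;0 0 0 0 0 0;0 0 0 0 0 0"

```text
t: 29.25
ee_pos: [0.6702, -0.198, 0.2317]
ee_rot: [-0.0, 0.907, 0.421, -0.0]
force: [0.3, -0.1, -0.9]
gripper_width: 0.0357
gripper_force: 20.0
```

Run:
```python
from h import *
togo(.5905,.1337,.16,139)
```

```text
pos [ 0.6702 -0.198   0.2317] yaw -40.2 tiltz [-0.  0. -1.] shift tool [ 0.2019 -0.275   0.0719] turn z 0.8 q [-0.22  0.58  0.7   1.5  -0.39  1.2  -0.16] t 29.25
```

Emit:
play_rows --motion "0.0168 -0.0229 0 0 0 0;0.0168 -0.0229 0 0 0 0;0.0168 -0.0229 0 0 0 0;0.0168 -0.0229 0 0 0 0;0.0168 -0.0229 0 0 0 0;0.0168 -0.0229 0 0 0 0;0.0168 -0.0229 0 0 0 0;0.0168 -0.0229 0 0 0 0;0.0168 -0.0229 0 0 0 0;0.0168 -0.0229 0 0 0 0;0.0168 -0.0229 0 0 0 0;0.0168 -0.0229 0 0 0 0;0 0 0.03 0 0 0;0 0 0.04 0 0 0;0 0 0.03 0 0 0;0 0 0.015 0 0 0;0 0 0 0 0 0;0 0 0 0 0 0"

```text
t: 31.05
ee_pos: [0.5913, 0.1329, 0.1174]
ee_rot: [0.0, 0.907, 0.421, 0.0]
force: [0.6, 0.4, 0.3]
gripper_width: 0.0361
gripper_force: 20.0
```

Run:
```python
from h import *
togo(.5905,.1337,.086,139)
p=robot.observe()["ee_pos"]
for n in("side","top"):
  a=read_camera(n);f=p-[0,0,.055];c=proj(n,f);print(n,"exp foot axis+17mm",c)
  i=c.round().astype(int);row=a[i[1],i[0]-16:i[0]+17].max(1);print(i,row)
```

```text
pos [0.5913 0.1329 0.1174] yaw -40.2 tiltz [ 0.001 -0.    -1.   ] shift tool [ 0.0001 -0.0011  0.0314] turn z 0.8 q [-0.75  0.54  0.64  1.84 -0.4   0.89 -0.63] t 31.05
side exp foot axis+17mm [239.29699268 205.67158534]
[239 206] [ 90 142 194 194 160 137 129 125 136 141 116  59  41  40  40  39  39  41
  45  42  30  49 116 175 186 182 181 182 180 184 191 183 185]
top exp foot axis+17mm [224.92292132 195.48696649]
[225 195] [ 91  90  88  89  90  83  83  83  95 109  70  35  28  26  30  23  23  20
  24  17  34  67 119 163 201 239 251 253 252 245 231 205 178]
```

Emit:
play_rows --motion "0 -0.001 0.015 0 0 0;0 0 0.01 0 0 0;0 0 0.005 0 0 0;0 0 0.0015 0 0 0;0 0 0 0 0 0;0 0 0 0 0 0"

```text
t: 31.75
ee_pos: [0.5902, 0.1336, 0.0856]
ee_rot: [0.0, 0.907, 0.421, 0.0]
force: [0.1, 0.5, -0.5]
gripper_width: 0.036
gripper_force: 20.0
```

Emit:
play_rows --motion "0 0 0 0 0 0;0 0 0 0 0 0;0 0 0 0 0 0;0 0 0 0 0 0;0 0 0 0 0 0" --claw 0.075

```text
t: 32.25
ee_pos: [0.5901, 0.1338, 0.0856]
ee_rot: [-0.0, 0.907, 0.421, 0.0]
force: [0.0, 0.0, -0.9]
gripper_width: 0.0678
gripper_force: 0.0
```

Emit:
play_rows --motion "0 0 -0.02 0 0 0;0 0 -0.03 0 0 0;0 0 -0.04 0 0 0;0 0 -0.04 0 0 0;0.03 0 -0.01 0 0 0;0.04 0 0 0 0 0;0.04 0 0 0 0 0;0.04 0 0 0 0 0;0.03 0 0 0 0 0;0 0 0 0 0 0;0 0 0 0 0 0;0 0 0 0 0 0"

```text
t: 33.45
ee_pos: [0.7059, 0.2696, 0.2256]
ee_rot: [0.0, 0.907, 0.42, -0.0]
force: [-0.8, -0.0, 0.1]
gripper_width: 0.075
gripper_force: 0.0
```

Run:
```python
from h import *
im=read_camera("side");t=read_camera("top")
for n,th,X in[("side","spray_centre",[.5905,.1337,.0775]),("top","spray_centre",[.5905,.1337,.0775]),("side","jar_centre",[.4505,.241,.04]),("top","jar_centre",[.4505,.241,.04]),("side","pad_centre",[.604,.2165,.0195]),("top","pad_centre",[.604,.2165,.0195]),("side","stick_centre",[.4372,.155,.018]),("top","stick_centre",[.4372,.155,.018])]:
  print(th,n,"exp",proj(n,X).round(1),[(round(r["p"],2),(np.array(r["extent"])*[512,384,512,384]).round(1)) for r in spotter.spot_in(n,th)[:3]])
blob("side",im,lowsat(im),218,246,208,246,.020)
o=robot.observe();print(o["t"],o["ee_pos"],o["gripper_force"])
cv2.imwrite("pics/z.png",np.hstack([cv2.resize(im[185:260,210:310],(400,300),interpolation=cv2.INTER_CUBIC),cv2.resize(t[160:260,160:260],(400,300),interpolation=cv2.INTER_CUBIC)]))
```

```text
spray_centre side exp [239.3 201.6] [(0.89, array([239. , 202.1,  15.7,  40.9])), (0.67, array([227.9, 167.8,   6.6,  31.5])), (0.55, array([269. , 155.4,  10.6,  30.5]))]
spray_centre top exp [224.3 192.6] [(0.88, array([226.1, 193.3,  13.2,  30.5])), (0.88, array([359.2, 196. ,  14.3,  29.3])), (0.55, array([314.4, 163.9,  12.1,  30.3]))]
jar_centre side exp [275.7 238.6] [(0.68, array([274. , 273.6,  25.9,  27.7])), (0.64, array([278.7, 239.1,  24.5,  25.4]))]
jar_centre top exp [183.6 237.1] [(0.66, array([138.3, 241.7,  21.3,  22.1]))]
pad_centre side exp [226.9 231.6] [(0.51, array([226.4, 231.2,  16.3,  10.4])), (0.35, array([289.7, 143.8,  18.1,  44.7]))]
pad_centre top exp [199.4 199.9] []
stick_centre side exp [286.6 229. ] [(0.58, array([288.6, 228.6,  41.9,  17.9]))]
stick_centre top exp [213.3 246.3] []
side bbox 217 226 20 12 156 cen [226.5 231.5] [0.605  0.2172 0.02  ] bboxcen [0.605  0.2171 0.02  ]
33.95 [0.70610669 0.27123503 0.22564471] 0.0
```

Run:
```python
from h import *
im=read_camera("side");t=read_camera("top")
b=np.array([.4495,.241])
ang=np.linspace(0,2*np.pi,60)
def ell(n,z): return np.array([proj(n,[b[0]+.029*np.cos(a),b[1]+.029*np.sin(a),z]) for a in ang])
for n,a in(("side",im),("top",t)):
    E=ell(n,.067);c=E.mean(0).round().astype(int);print(n,"lid exp x",E[:,0].min().round(1),E[:,0].max().round(1),"y",E[:,1].min().round(1),E[:,1].max().round(1), "foot y max",ell(n,.013)[:,1].max().round(1),"if on rim: lid y",ell(n,.072)[:,1].min().round(1))
    s=np.ptp(a.astype(int),axis=2)
    print("row",[(int(v),int(k)) for v,k in zip(a[c[1],c[0]-18:c[0]+19].min(1),s[c[1],c[0]-18:c[0]+19])],c)
    print("col",[(int(v),int(k)) for v,k in zip(a[c[1]-12:c[1]+32,c[0]].min(1),s[c[1]-12:c[1]+32,c[0]])])
```

```text
side lid exp x 265.7 286.8 y 224.8 236.8 foot y max 252.9 if on rim: lid y 223.3
row [(182, 69), (196, 57), (207, 47), (209, 45), (198, 56), (205, 49), (210, 45), (193, 62), (167, 68), (158, 33), (162, 24), (165, 26), (169, 25), (162, 24), (160, 26), (164, 25), (162, 22), (162, 28), (163, 26), (159, 28), (164, 24), (168, 25), (160, 27), (165, 25), (167, 24), (164, 26), (169, 27), (164, 26), (141, 21), (79, 14), (41, 17), (37, 10), (45, 0), (38, 3), (56, 2), (75, 2), (81, 3)] [276 231]
col [(163, 84), (182, 72), (190, 64), (188, 67), (165, 87), (109, 44), (108, 12), (153, 22), (162, 26), (166, 25), (164, 25), (161, 28), (163, 26), (163, 26), (166, 25), (165, 27), (166, 24), (169, 29), (175, 26), (138, 22), (125, 16), (118, 17), (118, 19), (117, 22), (117, 19), (112, 21), (117, 22), (116, 18), (111, 20), (112, 20), (113, 21), (110, 21), (102, 26), (94, 49), (96, 66), (108, 73), (96, 97), (91, 114), (63, 85), (55, 41), (84, 74), (89, 111), (93, 113), (93, 111)]
top lid exp x 172.1 192.5 y 223.8 240.8 foot y max 251.0 if on rim: lid y 222.8
row [(52, 11), (58, 14), (60, 10), (62, 11), (63, 14), (61, 16), (65, 15), (68, 14), (70, 14), (67, 16), (69, 17), (73, 14), (71, 16), (73, 15), (72, 16), (75, 17), (74, 18), (77, 16), (79, 16), (81, 17), (80, 18), (81, 15), (80, 18), (80, 17), (84, 18), (83, 18), (81, 18), (82, 16), (84, 19), (85, 16), (82, 19), (83, 18), (85, 19), (85, 17), (84, 18), (87, 16), (82, 21)] [182 232]
col [(78, 19), (82, 18), (83, 16), (84, 17), (79, 19), (83, 18), (80, 18), (81, 17), (80, 19), (77, 18), (83, 15), (78, 18), (79, 16), (75, 17), (78, 15), (77, 17), (76, 16), (76, 18), (72, 14), (75, 18), (73, 16), (72, 17), (73, 17), (70, 18), (70, 17), (67, 17), (72, 14), (69, 16), (69, 18), (68, 13), (65, 16), (65, 15), (65, 16), (66, 13), (61, 15), (63, 12), (62, 13), (64, 13), (61, 12), (61, 12), (54, 14), (54, 13), (56, 13), (52, 13)]
```

```bash
python3 -c "
from plant import job_done
print(job_done())"
```

```text
the job is handed in; nothing more can be done
None
```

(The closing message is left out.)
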